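# Unbar the nutmeg chest

## Task

The nutmeg chest is barred and locked, with its key standing loose in the lock but not yet engaged. Feel for the slot by turning the key back and forth under a light downward push until it sinks into the lock, then turn it clockwise until the bolt is fully drawn back from over the bar, and leave the key there. Then lift the wooden bar level, straight up out of its two brackets, and lay it flat in the wooden tray without dropping it, leaving the mallet, bowl and jar alone.

Things in the scene. Friction and masses are not known exactly. Their poses are not given: they have to be found in the camera images.
- chest: Low plank chest, fixed. Origin on the work surface under the middle of the bar's place; z up, y along the bar towards the lock. 170 mm in x, y = -110 to +205 mm, top 75 mm high, lid board 79 mm. Two 24 mm wide lid battens under the bar at y = -42 and +42 mm, 12 mm long in y.
- bracket_a (a point): Middle of the inner floor of the dark steel open-topped U bracket at y = -66 mm on the chest, 95 mm above the work surface; axes as the chest. 14 mm long in y, 32 mm gap in x, arms 4 mm thick rising 30 mm above the floor.
- bracket_b (a point): The same for the other bracket, at y = +66 mm, beside the lock.
- keyhole (a point): Centre of the mouth of the upright round keyhole, 36 mm across, at y = +160 mm on the chest, 145 mm above the work surface; axes as the chest. It is in the top of the lock, a dark steel block 70 mm in x, 100 mm in y (y = 98 to 198 mm) and 70 mm high, standing on the chest.
- key_grip (a point): Centre of the T handle of the loose steel key standing upright in the keyhole with 1 mm play, 196 mm above the work surface at first. Handle: 70 mm long in this frame's y, 14 mm thick in x, 20 mm high, z up the key's axis. Below: thin stem, 34 mm round collar in the keyhole, and a cross-shaped bit 30 mm across with ribs 6 mm thick, 14 mm high, resting on the barrel.
- key_foot (a point): Foot of the key's bit, 86 mm below key_grip. The hidden barrel under it has a cross slot 9 mm wide, 0.3 to 0.79 rad from the key's starting direction, either clockwise or anticlockwise (it repeats each quarter turn). Within about 0.1 rad of it the key sinks 14 to 16 mm under a few N or its own weight. Over about 20 N of push while turning may drag the barrel round unengaged.
- bolt (a joint): Flat steel bolt, 22 mm wide, 8 mm thick, underside 132 mm high, over the last 16 mm of the bar. In m: 0 = shot, 0.028 = fully drawn into the lock. Drawn by turning the sunk key 1.0 to 1.1 rad clockwise seen from above, to its stop, against 0.15 N m of friction; anticlockwise is blocked. Stays where it is left.
- bar_mid (a point): Centre of the loose dark wooden bar with steel-banded ends: 180 mm long in this frame's y, 24 mm wide in x, 34 mm high in z, 0.13 to 0.25 kg. At first it lies in the two brackets, centre 112 mm above the work surface; free to lift once the bolt is drawn.
- tray: Shallow light wooden tray, fixed. Origin on the work surface at its centre; outside 260 mm in x, 180 mm in y, 30 mm high; walls and floor 9 mm thick (inside 242 by 162 mm, inner floor 9 mm above the work surface). The bar fits in it with its length along the tray's x.
- mallet: Wooden mallet lying on the table, 233 mm long, 48 mm high; bystander. Origin under it near its middle, x towards the head.
- bowl: Wooden bowl of nutmegs, 124 mm across, about 65 mm high; bystander. Origin under its centre.
- jar: Glass jar with metal cap, 70 mm across, 95 mm high; bystander. Origin under its centre.
Mind the look-alikes: they are no part of the job. What is shaped like the part that bears key_grip but blue or turquoise is not meant.

How it is judged:
By the outcome, as a careful person would: the job done as asked, in the order asked, and still so for the second after the job is handed in, with the robot touching nothing.
It also fails if it takes over 72 s, if anything falls off the work surface, if the arm or the gripper's body presses on something with over 40 N, if the wrist force passes 120 N, or if a joint passes its speed limit or range.

## Robot

A 7-joint arm with a two-finger parallel gripper is mounted at the origin on the work surface. World frame = base frame: x ahead of the robot, y to its left, z up, the work surface at z = 0. Lengths are in m, angles in rad, forces in N, time in s.
With the tool pointing down it reaches from about 0.425 to 0.875 m from the base axis. Payload 9.9 kg.
Tool frame: the origin (TCP) lies at the very end of the fingers, on their centre line; the grasp point (between the pads) lies 19 mm behind it; z points along the fingers, y is the line along which they close (so a half turn about z gives the same grasp; the last joint's range is limited). The gripper opens to 85 mm and grips with 20 to 120 N. Pads are 22 mm wide; open, the fingers measure 114 mm over their backs; the gripper's body (76 mm by 85 mm) begins 54 mm behind the grasp point. The pads swing forward as they close: fully open they stand 13 mm farther back than shut.
Start: joints at [1.106, 0.576, 0.025, 1.437, -0.015, 1.129, -0.057], TCP at [0.251, -0.627, 0.231] pointing down, gripper open.
Joint ranges: [-2.76, 2.76], [-0.34, 2.15], [-1.52, 1.57], [0.19, 2.46], [-1.09, 4.23], [0.17, 1.99], [-2.82, 2.82]. Speed limits (rad/s): [2.22, 2.22, 3.01, 3.01, 3.14, 3.14, 3.14].

## Interface

Orientations are given as a unit quaternion [w, x, y, z].
In Python, from plant import bot gives the robot as it stands. The module is installed in compiled form; this text tells all that it offers.
- The arm moves only by the tool apply_moves, never from a script. Its arguments are lists of equal length, an entry for each row: "offset": the shift along the tool's x, y, z as a fraction of full scale, a list of three; "yaw": the turn about the tool's z as a fraction of full scale; "claw": the gripper's target within -1 to 1 (fully open at 1, half-way at 0, shut at -1). In form: {"offset": [[x, y, z], ...], "yaw": [yaw, ...], "claw": [claw, ...]}. A call has 1 to 5 rows; each row is the pose to reach, as a shift and turn from the pose commanded when the call began, along the tool's axes at that moment, turning the shorter way round; what a row does not reach only later rows make up. Full scale, the value 1, is 15 cm for a shift and 180 degrees for a turn. A row lasts 1/8 s, in which the tool goes at most 62.5 mm and 10.7 degrees, less where a joint would pass 70% of its speed; a pose out of reach is approached as far as the arm can. A call with a number of a shift or a turn outside -1 to 1 is refused whole. A call with a gripper value outside its range is refused whole. The fingers move at their own pace and stop on an object; the grip force is fixed at half the most. Time passes only in rows, so rows that repeat a pose let the fingers close. It gives the time, the measured TCP pose, the force, the opening and the grip force at its end, in the units of the state.
- bot.sense(): the state, without advancing time (a new reading comes with each control period).
- bot.camera(name): name is "side" or "top" or "wrist"; returns (picture, depth): 384x512x3 uint8, red, green, blue; 384x512 float32, m along the optical axis (not along the pixel's ray), 0 where there is no reading.
- bot.camera_params(name): a dict with "fx", "fy", "cx", "cy" (pixels), "extrinsics" (4x4, takes a point from camera to world coordinates). Camera axes: x right, y up, looking along -z (the intrinsics and any distortion apply to the point x, -y, -z); pixel columns grow to the right and rows downward; lengths in m; the calibration is good to about 2 mm. A picture is of the moment at which its call begins: read the wrist's pose just before it. camera_params takes no time and is no camera call; for the wrist camera it gives the pose at the moment of the call.
- bot.finish_job(): hands the job in; it is judged then, once.
The state is a dict: "time": time; "q": joint angles; "qvel": joint speeds; "joint_efforts": joint torques, N m; "position": TCP position; "eef_rot": TCP orientation; "ft_force": force on the tool from outside, world axes, zero at the start; "wrist_torque": the same for the moment, N m; "gripper_width": opening from 0.0 (shut) to 1.0 (fully open); "gripper_force": force on a finger pad.
Only numpy, scipy, OpenCV 4.12 (cv2) and the standard library are available. Lean on these libraries where they do the work, as an engineer would, in place of code of your own. Each camera call takes 0.05 s, during which the arm holds its last target. There are 200 camera calls.

## Working session

There is one attempt and no reset: what is moved stays moved. The work goes in short steps, Python scripts to look and compute and a tool call to move; the robot and the scene stay as the last step left them, time stands still between calls to the robot, and variables do not carry over. Pictures are saved under pics/ and viewed, at most 10 in all, crops included, and the job is handed in when it is done.

Besides the shell and the picture viewer there is one more tool, called after "Request:" by a JSON object that holds its "name" and its "arguments". apply_moves: Moves the arm, as the interface text tells. Its arguments: {"type":"object","properties":{"offset":{"type":"array","items":{"type":"array","items":{"type":"number","minimum":-1,"maximum":1}}},"yaw":{"type":"array","items":{"type":"number","minimum":-1,"maximum":1}},"claw":{"type":"array","items":{"type":"number"}}},"required":["offset","yaw","claw"]}

```bash
mkdir -p pics
cat > h.py <<'E'
import numpy as np, cv2
from plant import bot
def snap(name,tag):
    P=bot.camera_params(name); im,d=bot.camera(name)
    cv2.imwrite(f'pics/{tag}.png',im[:,:,::-1]); np.savez(f'{tag}.npz',im=im,d=d,E=P['extrinsics'],K=[P['fx'],P['fy'],P['cx'],P['cy']])
    return im,d
def world(tag,u,v,z=None,r=1):
    D=np.load(f'{tag}.npz');fx,fy,cx,cy=D['K'];E=D['E']
    ray=np.array([(u-cx)/fx,-(v-cy)/fy,-1.])
    if z is None:
        p=D['d'][v-r:v+r+1,u-r:u+r+1]; t=np.median(p[p>0])
    else: t=(z-E[2,3])/(E[:3,:3]@ray)[2]
    return E[:3,:3]@(ray*t)+E[:3,3]
E
python3 - <<'E'
from h import *
P=bot.camera_params('top');print(P)
a,_=snap('top','top0');b,_=snap('side','side0')
s=bot.sense();print({k:np.round(v,3) for k,v in s.items()})
E
```

```text
{'fx': 391.9442896374611, 'fy': 391.9442896374611, 'cx': 258.252810324727, 'cy': 194.23539333739117, 'extrinsics': array([[-0.01018955,  0.99523991, -0.09692112,  0.46034483],
       [-0.99993523, -0.01063293, -0.00405917,  0.00236419],
       [-0.0050704 ,  0.09687348,  0.99528379,  1.15015882],
       [ 0.        ,  0.        ,  0.        ,  1.        ]])}
{'time': np.float64(0.1), 'q': array([ 1.106,  0.576,  0.025,  1.438, -0.015,  1.129, -0.057]), 'qvel': array([ 0.001, -0.002,  0.   , -0.002,  0.   , -0.001, -0.001]), 'joint_efforts': array([ 6.0000e-03, -7.6730e+01,  2.2570e+00, -2.8661e+01,  1.6000e-02,
        9.0000e-03,  0.0000e+00]), 'position': array([ 0.251, -0.626,  0.231]), 'eef_rot': array([-0.001,  0.982,  0.189, -0.   ]), 'ft_force': array([ 0.456, -0.055, -0.192]), 'wrist_torque': array([ 0.003, -0.008, -0.041]), 'gripper_force': np.float64(0.0), 'gripper_width': np.float64(1.0)}
```

View pics/top0.png

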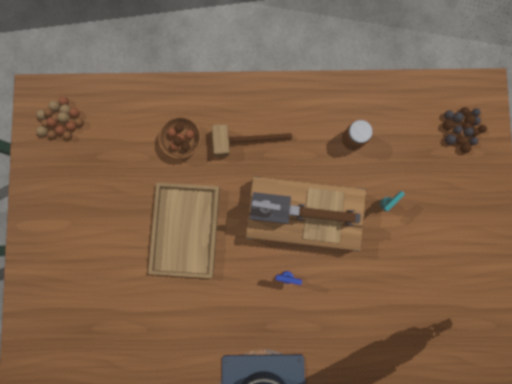

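View pics/side0.png

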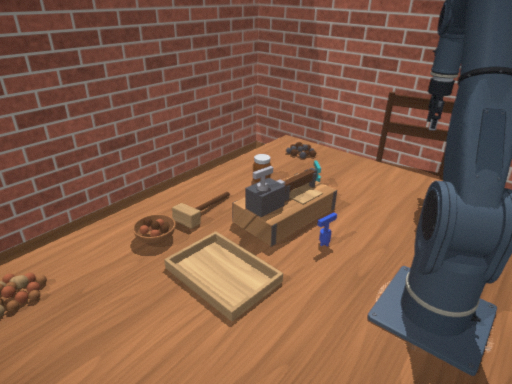

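Key candidates in the top view are the steel T handle on the lock at (266,206), a blue one at (288,279) and a turquoise one at (393,201). I choose the steel one. The tray is at (184,231) and the bar runs from about (300,211) to (355,217). I'll check the choice in a close crop.

Run:
```python
from h import *
im=np.load('top0.npz')['im'][165:265,235:375,::-1]
cv2.imwrite('pics/crop0.png',cv2.resize(im,None,fx=5.7,fy=5.7,interpolation=cv2.INTER_CUBIC))
for n,u,v,z in [('key',266,206,.206),('tray',157,184,.03),('tray',218,187,.03),('tray',213,278,.03),('tray',149,275,.03)]: print(n,world('top0',u,v,z).round(4))
print(world('top0',266,206),world('top0',330,213))
```

```text
key [ 0.5236 -0.0122  0.206 ]
tray [0.6022 0.2985 0.03  ]
tray [0.5916 0.1226 0.03  ]
tray [0.3339 0.1367 0.03  ]
tray [0.344  0.3172 0.03  ]
[ 0.52362325 -0.01220095  0.2051541 ] [ 0.50868821 -0.17963141  0.1295632 ]
```

View pics/crop0.png

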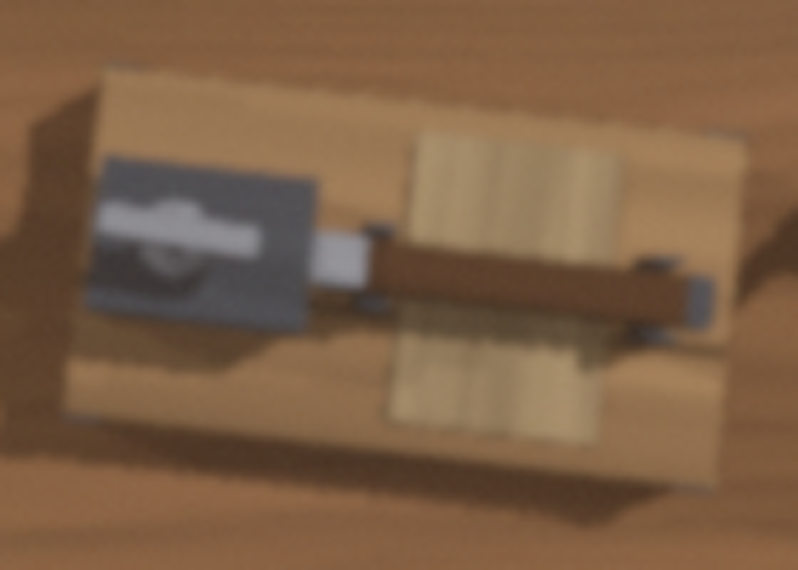

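```bash
cat >> h.py <<'E'
def go(p,ang,hint=''):
    s=bot.sense();w,x,y,z=s['eef_rot'];from scipy.spatial.transform import Rotation as Ro
    R=Ro.from_quat([x,y,z,w]).as_matrix(); o=R.T@(np.array(p)-s['position'])/.15
    a0=np.arctan2(R[1,0],R[0,0]); dy=-(ang-a0); dy=(dy+np.pi)%(2*np.pi)-np.pi
    print(hint,'t',round(s['time'],2),'pos',s['position'].round(4),'ang',round(a0,3),'tilt',R[:2,2].round(3),'off',o.round(3),'yaw',round(dy/np.pi,4),'F',s['ft_force'].round(1),'q7',round(s['q'][6],2))
E
python3 - <<'E'
from h import *
f=lambda u,v,z:world('top0',235+u/5.7,165+v/5.7,z)
a=f(97,218,.206);b=f(260,240,.206);print('key',(a+b)/2,a,b,np.arctan2(*(a-b)[[1,0]]))
a=f(370,268,.129);b=f(700,302,.129);print('bar',a,b,np.arctan2(*(a-b)[[1,0]]))
for c in [(108,68),(745,138),(715,490),(66,418)]: print(f(*c,.075))
go([.523,-.012,.33],1.47)
E
```

```text
key [ 0.52555545 -0.01295125  0.206     ] [0.53058582 0.02149587 0.206     ] [ 0.52052507 -0.04739837  0.206     ] 1.4257896198158353
bar [ 0.51209095 -0.10150671  0.129     ] [ 0.49501382 -0.2515715   0.129     ] 1.457485383301547
[0.61330055 0.01817644 0.075     ]
[ 0.57579277 -0.28947992  0.075     ]
[ 0.40738067 -0.26902479  0.075     ]
[0.44458072 0.03980979 0.075     ]
 t 0.1 pos [ 0.2508 -0.6263  0.2306] ang 0.381 tilt [-0.001  0.001] off [ 3.207 -3.128 -0.659] yaw -0.3467 F [ 0.5 -0.1 -0.2] q7 -0.06
```

Request:
{"name": "apply_moves", "arguments": {"offset": [[0.3,-0.3,-0.3],[0.6,-0.6,-0.66],[0.9,-0.9,-0.66],[1,-1,-0.66]], "yaw": [0,0,0,0], "claw": [1,1,1,1]}}

```text
time: 0.6
position: [0.3353, -0.4297, 0.3312]
eef_rot: [0.0, 0.982, 0.19, 0.0]
ft_force: [0.3, -0.8, 0.2]
gripper_width: 1.0
gripper_force: 0.0
```

Request:
{"name": "apply_moves", "arguments": {"offset": [[0.3,-0.3,0],[0.6,-0.6,0],[0.9,-0.9,0],[1,-1,0]], "yaw": [0,0,0,0], "claw": [1,1,1,1]}}

```text
time: 1.1
position: [0.4191, -0.2328, 0.3303]
eef_rot: [-0.0, 0.981, 0.192, 0.0]
ft_force: [0.1, 0.9, 0.5]
gripper_width: 1.005
gripper_force: 0.0
```

```bash
python3 -c "
from h import *
go([.525,-.013,.33],1.45)"
```

```text
t 1.1 pos [ 0.4191 -0.2328  0.3303] ang 0.386 tilt [0.    0.001] off [ 1.205 -1.092  0.004] yaw -0.3387 F [0.1 0.9 0.5] q7 -0.8
```

Request:
{"name": "apply_moves", "arguments": {"offset": [[0.25,-0.23,0],[0.5,-0.45,0],[0.75,-0.7,0],[1,-0.92,0],[1,-0.92,0]], "yaw": [-0.059,-0.118,-0.177,-0.236,-0.295], "claw": [1,1,1,1,1]}}

```text
time: 1.72
position: [0.5069, -0.0483, 0.33]
eef_rot: [-0.001, 0.79, 0.613, 0.001]
ft_force: [-0.3, -1.0, -0.1]
gripper_width: 0.997
gripper_force: 0.0
```

```bash
python3 -c "
from h import *
snap('wrist','w1')
im=cv2.imread('pics/w1.png');cv2.imwrite('pics/w1b.png',cv2.resize(im,(800,600)))
go([.525,-.013,.33],1.45)
D=np.load('w1.npz');print(D['K'],D['E'].round(3))"
```

```text
t 1.77 pos [ 0.5062 -0.0507  0.3299] ang 1.327 tilt [-0.001  0.001] off [ 0.274  0.061 -0.001] yaw -0.0392 F [ 0.3 -1.3 -0.2] q7 -0.35
[291.18941451 291.18941451 256.99810041 189.59192767] [[ 0.969  0.235  0.079  0.526]
 [-0.248  0.919  0.307  0.031]
 [-0.    -0.317  0.948  0.473]
 [ 0.     0.     0.     1.   ]]
```

View pics/w1b.png

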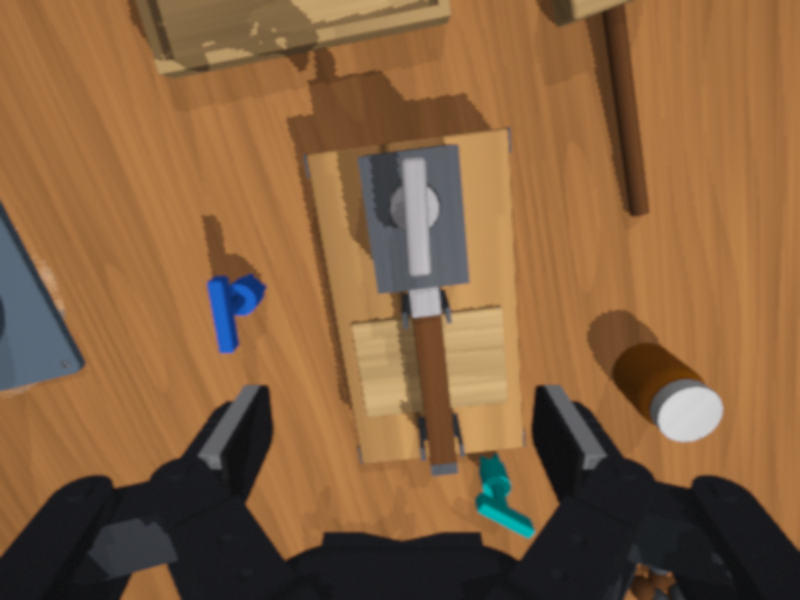

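The steel handle runs from (414,158) to (420,275), and the bar from (427,317) to (443,466).

```bash
python3 -c "
from h import *
f=lambda u,v,z:world('w1',u*.64,v*.64,z)
def pr(n,a,b): print(n,((a+b)/2).round(4),np.linalg.norm(a-b).round(4),np.arctan2(*(a-b)[[1,0]]).round(3))
pr('key',f(414,158,.206),f(420,275,.206))
pr('bar',f(427,317,.129),f(443,466,.129)); print(f(443,470,.129), f(427,317,.129))
L=[f(*c,.145) for c in [(360,157),(459,146),(468,284),(379,293)]];print(np.mean(L,0)); pr('L',L[0],L[3]);pr('R',L[1],L[2])
print(world('w1',int(416*.64),int(220*.64)))
go([.525,-.013,.33],1.45)"
```

```text
key [ 0.5246 -0.0114  0.206 ] 0.0683 1.382
bar [ 0.5034 -0.175   0.129 ] 0.1462 1.438
[ 0.49277727 -0.25172056  0.129     ] [ 0.51315129 -0.10254511  0.129     ]
[ 0.52323755 -0.02410194  0.145     ]
L [ 0.4897 -0.0192  0.145 ] 0.0992 1.437
R [ 0.5568 -0.029   0.145 ] 0.0992 1.428
[ 0.52381457 -0.01109831  0.2061021 ]
 t 1.77 pos [ 0.5062 -0.0507  0.3299] ang 1.327 tilt [-0.001  0.001] off [ 0.274  0.061 -0.001] yaw -0.0392 F [ 0.3 -1.3 -0.2] q7 -0.35
```

```bash
python3 -c "
from h import *
go([.5247,-.012,.18],1.40)"
```

```text
t 1.77 pos [ 0.5062 -0.0507  0.3299] ang 1.327 tilt [-0.001  0.001] off [0.279 0.058 0.999] yaw -0.0233 F [ 0.3 -1.3 -0.2] q7 -0.35
```

Request:
{"name": "apply_moves", "arguments": {"offset": [[0.277,0.06,0],[0.277,0.06,0.2],[0.277,0.06,0.5],[0.277,0.06,0.6],[0.277,0.06,0.6]], "yaw": [-0.028,-0.028,-0.028,-0.028,-0.028], "claw": [1,1,1,1,1]}}

```text
time: 2.4
position: [0.525, -0.0154, 0.2401]
eef_rot: [-0.0, 0.767, 0.642, -0.001]
ft_force: [0.7, -1.1, 1.4]
gripper_width: 1.001
gripper_force: 0.0
```

```bash
python3 -c "
from h import *
go([.5247,-.012,.18],1.40)"
```

```text
t 2.4 pos [ 0.525  -0.0154  0.2401] ang 1.394 tilt [-0.002 -0.   ] off [ 0.022 -0.006  0.4  ] yaw -0.002 F [ 0.7 -1.1  1.4] q7 -0.42
```

Request:
{"name": "apply_moves", "arguments": {"offset": [[0.022,-0.006,0.2],[0.022,-0.006,0.39],[0.022,-0.006,0.39],[0.022,-0.006,0.39]], "yaw": [0,0,0,0], "claw": [1,1,0.5,-0.2]}}

```text
time: 2.9
position: [0.5261, -0.0116, 0.1836]
eef_rot: [0.001, 0.766, 0.642, 0.001]
ft_force: [0.9, -0.4, 0.5]
gripper_width: 0.603
gripper_force: 0.0
```

Request:
{"name": "apply_moves", "arguments": {"offset": [[0,0,0],[0,0,0],[0,0,0],[0,0,0]], "yaw": [0,0,0,0], "claw": [-0.4,-1,-1,-1]}}

```text
time: 3.4
position: [0.5255, -0.0116, 0.1829]
eef_rot: [0.001, 0.766, 0.642, 0.001]
ft_force: [-2.2, -0.2, 5.8]
gripper_width: 0.152
gripper_force: 59.2
```

```bash
python3 -c "
from h import *
go([.5247,-.012,.18],1.40); print(bot.sense()['wrist_torque'])"
```

```text
t 3.4 pos [ 0.5255 -0.0116  0.1829] ang 1.395 tilt [ 0.001 -0.   ] off [-0.004 -0.005  0.019] yaw -0.0015 F [-2.2 -0.2  5.8] q7 -0.46
[-0.11188188  0.37460254  0.02029947]
```

Request:
{"name": "apply_moves", "arguments": {"offset": [[0,0,0.01],[0,0,0.01]], "yaw": [0,0], "claw": [-1,-1]}}

```text
time: 3.65
position: [0.5259, -0.0115, 0.1827]
eef_rot: [0.001, 0.766, 0.642, 0.001]
ft_force: [-5.4, -0.5, 21.9]
gripper_width: 0.149
gripper_force: 61.5
```

Request:
{"name": "apply_moves", "arguments": {"offset": [[0,-0.002,-0.008],[0,-0.002,-0.008],[0,-0.002,-0.008],[0,-0.002,-0.008],[0,-0.002,-0.008]], "yaw": [0.012,0.03,0.05,0.07,0.08], "claw": [-1,-1,-1,-1,-1]}}

```text
time: 4.28
position: [0.5258, -0.0114, 0.1828]
eef_rot: [0.001, 0.841, 0.541, 0.001]
ft_force: [-0.2, -0.0, 7.2]
gripper_width: 0.148
gripper_force: 59.5
```

```bash
python3 -c "
from h import *
go([.5247,-.012,.18],1.40); print(bot.sense()['wrist_torque'])"
```

```text
t 4.28 pos [ 0.5258 -0.0114  0.1828] ang 1.143 tilt [ 0.003 -0.   ] off [-0.007 -0.005  0.019] yaw -0.0819 F [-0.2 -0.   7.2] q7 -0.68
[-0.01474219  0.01739534  0.07978599]
```

Request:
{"name": "apply_moves", "arguments": {"offset": [[0,0,0.001],[0,0,0.001],[0,0,0.001]], "yaw": [0.012,0.024,0.03], "claw": [-1,-1,-1]}}

```text
time: 4.65
position: [0.526, -0.0114, 0.1828]
eef_rot: [0.001, 0.866, 0.501, 0.001]
ft_force: [-0.2, -0.5, 8.9]
gripper_width: 0.148
gripper_force: 59.6
```

Request:
{"name": "apply_moves", "arguments": {"offset": [[0,0,0],[0,0,0],[0,0,0]], "yaw": [0.012,0.024,0.03], "claw": [-1,-1,-1]}}

```text
time: 5.03
position: [0.526, -0.0113, 0.1828]
eef_rot: [0.001, 0.888, 0.46, 0.001]
ft_force: [-0.3, 0.1, 8.0]
gripper_width: 0.149
gripper_force: 59.5
```

Request:
{"name": "apply_moves", "arguments": {"offset": [[0,0,0],[0,0,0],[0,0,0]], "yaw": [0.012,0.024,0.03], "claw": [-1,-1,-1]}}

```text
time: 5.4
position: [0.5259, -0.0112, 0.1826]
eef_rot: [0.0, 0.909, 0.417, 0.001]
ft_force: [0.2, 1.1, 6.4]
gripper_width: 0.151
gripper_force: 59.4
```

Request:
{"name": "apply_moves", "arguments": {"offset": [[0,0,0],[0,0,0],[0,0,0]], "yaw": [0.012,0.024,0.03], "claw": [-1,-1,-1]}}

```text
time: 5.78
position: [0.5256, -0.0112, 0.1822]
eef_rot: [0.0, 0.927, 0.374, 0.001]
ft_force: [1.3, 1.5, 5.5]
gripper_width: 0.15
gripper_force: 59.1
```

Request:
{"name": "apply_moves", "arguments": {"offset": [[0,0,0.002],[0,0,0.002],[0,0,0.002]], "yaw": [0.012,0.024,0.03], "claw": [-1,-1,-1]}}

```text
time: 6.15
position: [0.5243, -0.0117, 0.1806]
eef_rot: [-0.0, 0.944, 0.329, -0.001]
ft_force: [-0.3, -0.4, -3.0]
gripper_width: 0.149
gripper_force: 58.6
```

```bash
python3 -c "
from h import *
go([.5247,-.012,.18],1.40); print(bot.sense()['wrist_torque'])"
```

```text
t 6.15 pos [ 0.5243 -0.0117  0.1806] ang 0.671 tilt [-0.001 -0.   ] off [0.001 0.003 0.004] yaw -0.2319 F [-0.3 -0.4 -3. ] q7 -1.08
[0.00484422 0.01940482 0.04749053]
```

Request:
{"name": "apply_moves", "arguments": {"offset": [[0,0,0.01],[0,0,0.02],[0,0,0.02]], "yaw": [0,0,0], "claw": [-1,-1,-1]}}

```text
time: 6.52
position: [0.5246, -0.0116, 0.1778]
eef_rot: [-0.0, 0.944, 0.33, -0.0]
ft_force: [0.5, 1.0, -3.4]
gripper_width: 0.153
gripper_force: 58.6
```

Request:
{"name": "apply_moves", "arguments": {"offset": [[0,0,0.02],[0,0,0.04],[0,0,0.06],[0,0,0.06]], "yaw": [0,0,0,0], "claw": [-1,-1,-1,-1]}}

```text
time: 7.02
position: [0.5248, -0.0115, 0.169]
eef_rot: [0.0, 0.944, 0.33, 0.0]
ft_force: [0.3, -0.0, -2.2]
gripper_width: 0.152
gripper_force: 58.7
```

Request:
{"name": "apply_moves", "arguments": {"offset": [[0,0,0.008],[0,0,0.008]], "yaw": [0,0], "claw": [-1,-1]}}

```text
time: 7.28
position: [0.525, -0.0114, 0.1689]
eef_rot: [0.0, 0.944, 0.33, 0.001]
ft_force: [-3.7, 0.5, 10.7]
gripper_width: 0.152
gripper_force: 60.6
```

Request:
{"name": "apply_moves", "arguments": {"offset": [[0,0,-0.005],[0,0,-0.005],[0,0,-0.005],[0,0,-0.005],[0,0,-0.005]], "yaw": [0.02,0.045,0.075,0.105,0.13], "claw": [-1,-1,-1,-1,-1]}}

```text
time: 7.9
position: [0.5251, -0.0116, 0.1689]
eef_rot: [0.0, 0.991, 0.131, 0.0]
ft_force: [-0.8, 0.0, 2.4]
gripper_width: 0.158
gripper_force: 59.3
```

```bash
python3 -c "
from h import *
go([.5247,-.012,.169],1.40); print(bot.sense()['wrist_torque'])"
```

```text
t 7.9 pos [ 0.5251 -0.0116  0.1689] ang 0.262 tilt [ 0.001 -0.   ] off [-0.003  0.002 -0.   ] yaw -0.3622 F [-0.8  0.   2.4] q7 -1.43
[-0.16440722  0.15758636  0.17612699]
```

Torque is 0.18 N·m, so the key is engaged and drawing the bolt.

Request:
{"name": "apply_moves", "arguments": {"offset": [[0,0,0],[0,0,0],[0,0,0],[0,0,0],[0,0,0]], "yaw": [0.025,0.05,0.08,0.11,0.14], "claw": [-1,-1,-1,-1,-1]}}

```text
time: 8.52
position: [0.5251, -0.0116, 0.169]
eef_rot: [0.0, 0.996, -0.089, 0.0]
ft_force: [-1.1, -0.3, 2.5]
gripper_width: 0.151
gripper_force: 59.3
```

```bash
python3 -c "
from h import *
go([.5247,-.012,.169],1.40); print(bot.sense()['wrist_torque'])"
```

```text
t 8.53 pos [ 0.5251 -0.0116  0.169 ] ang -0.178 tilt [ 0.001 -0.   ] off [-0.002  0.003 -0.   ] yaw -0.5023 F [-1.1 -0.3  2.5] q7 -1.79
[-0.18612939  0.16627969  0.10307472]
```

Request:
{"name": "apply_moves", "arguments": {"offset": [[0,0,0],[0,0,0],[0,0,0]], "yaw": [0.025,0.05,0.06], "claw": [-1,-1,-1]}}

```text
time: 8.9
position: [0.525, -0.0116, 0.1689]
eef_rot: [0.0, 0.983, -0.181, 0.0]
ft_force: [-1.0, -0.2, 3.6]
gripper_width: 0.152
gripper_force: 59.5
```

```bash
python3 -c "
from h import *
go([.5247,-.012,.169],1.40); print(bot.sense()['wrist_torque'])"
```

```text
t 8.9 pos [ 0.525  -0.0116  0.1689] ang -0.364 tilt [ 0.001 -0.   ] off [-0.001  0.003 -0.   ] yaw -0.5616 F [-1.  -0.2  3.6] q7 -1.95
[-0.20896249  0.28073053  0.16887929]
```

Request:
{"name": "apply_moves", "arguments": {"offset": [[0,0,0],[0,0,0],[0,0,0]], "yaw": [0.02,0.04,0.04], "claw": [-1,-1,-1]}}

```text
time: 9.28
position: [0.525, -0.0115, 0.1689]
eef_rot: [0.0, 0.971, -0.241, 0.0]
ft_force: [-0.9, -2.1, 5.7]
gripper_width: 0.148
gripper_force: 61.2
```

```bash
python3 -c "
from h import *
go([.5247,-.012,.169],1.40); print(bot.sense()['wrist_torque'])"
```

```text
t 9.28 pos [ 0.525  -0.0115  0.1689] ang -0.487 tilt [ 0.001 -0.   ] off [-0.     0.004 -0.001] yaw -0.6006 F [-0.9 -2.1  5.7] q7 -2.05
[-0.25605733  0.34894552  0.97867326]
```

The torque jumped to 0.98 N·m, so the bolt is at its stop. I'll release and rise.

Request:
{"name": "apply_moves", "arguments": {"offset": [[0,0,0],[0,0,0],[0,0,0],[0,0,0]], "yaw": [-0.005,-0.005,-0.005,-0.005], "claw": [0,1,1,1]}}

```text
time: 9.78
position: [0.5248, -0.0116, 0.1685]
eef_rot: [-0.0, 0.972, -0.235, -0.0]
ft_force: [-1.0, 0.5, -0.3]
gripper_width: 0.978
gripper_force: 0.0
```

Request:
{"name": "apply_moves", "arguments": {"offset": [[0,0,-0.1],[0,0,-0.4],[0,0,-0.8],[0,0,-1],[0,0,-1]], "yaw": [0,0,-0.05,-0.1,-0.15], "claw": [1,1,1,1,1]}}

```text
time: 10.4
position: [0.5259, -0.0117, 0.3226]
eef_rot: [-0.0, 1.0, 0.001, 0.003]
ft_force: [-0.0, -0.7, -2.1]
gripper_width: 1.001
gripper_force: 0.0
```

```bash
python3 -c "
from h import *
go([.5034,-.175,.33],1.44)"
```

```text
t 10.4 pos [ 0.5259 -0.0117  0.3226] ang 0.002 tilt [0.006 0.   ] off [-0.152  1.089 -0.051] yaw -0.4576 F [-0.  -0.7 -2.1] q7 -1.62
```

Request:
{"name": "apply_moves", "arguments": {"offset": [[-0.03,0.25,0],[-0.06,0.5,0],[-0.1,0.75,0],[-0.15,1,0],[-0.15,1,0]], "yaw": [-0.055,-0.11,-0.17,-0.23,-0.28], "claw": [1,1,1,1,1]}}

```text
time: 11.02
position: [0.5007, -0.1652, 0.3197]
eef_rot: [0.001, 0.905, 0.425, -0.0]
ft_force: [0.5, 0.8, -0.3]
gripper_width: 1.005
gripper_force: 0.0
```

Request:
{"name": "apply_moves", "arguments": {"offset": [[0,0,0],[0,0,0],[0,0,0],[0,0,0],[0,0,0]], "yaw": [-0.058,-0.115,-0.173,-0.178,-0.178], "claw": [1,1,1,1,1]}}

```text
time: 11.65
position: [0.5018, -0.1616, 0.3191]
eef_rot: [0.0, 0.754, 0.657, 0.0]
ft_force: [0.3, -0.2, -0.1]
gripper_width: 1.003
gripper_force: 0.0
```

```bash
python3 -c "
from h import *
snap('wrist','w2')
im=cv2.imread('pics/w2.png');cv2.imwrite('pics/w2b.png',cv2.resize(im,(800,600),interpolation=cv2.INTER_CUBIC))
go([.5036,-.1708,.33],1.438)"
```

```text
t 11.7 pos [ 0.5019 -0.1616  0.319 ] ang 1.433 tilt [ 0. -0.] off [-0.059  0.02  -0.074] yaw -0.0016 F [ 0.9 -0.3  0.7] q7 0.03
```

View pics/w2b.png

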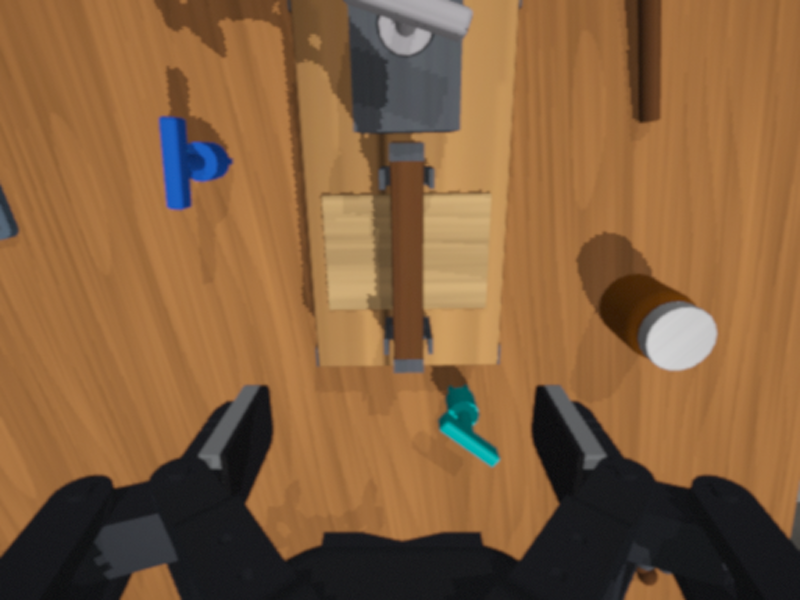

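The bolt is fully drawn: the bar's end at (406,141) is clear. The bar top runs from (406,141) to about (408,362).

```bash
python3 -c "
from h import *
f=lambda u,v,z:world('w2',u*.64,v*.64,z)
for z in (.129,):
  a,b=f(406,142,z),f(408,360,z);b2=f(408,371,.1)
  print(a,b,b2,np.linalg.norm(a-b),(a+b)/2,np.arctan2(*(a-b)[[1,0]]))
  m=(a+b)/2
L=[f(x,y,.145) for x,y in [(355,131),(460,130)]];print(np.mean(L,0))
go([m[0],m[1],.098],1.438)
go([.5036,-.1708,.098],1.438)"
```

```text
[ 0.51543485 -0.08001904  0.129     ] [ 0.49448375 -0.24586937  0.129     ] [ 0.49151811 -0.27103442  0.1       ] 0.16716841888452375 [ 0.5049593  -0.16294421  0.129     ] 1.4451365691421532
[ 0.51719211 -0.07310312  0.145     ]
 t 11.7 pos [ 0.5019 -0.1616  0.319 ] ang 1.433 tilt [ 0. -0.] off [-0.006  0.021  1.473] yaw -0.0016 F [ 0.9 -0.3  0.7] q7 0.03
 t 11.7 pos [ 0.5019 -0.1616  0.319 ] ang 1.433 tilt [ 0. -0.] off [-0.059  0.02   1.473] yaw -0.0016 F [ 0.9 -0.3  0.7] q7 0.03
```

Request:
{"name": "apply_moves", "arguments": {"offset": [[-0.055,0.02,0.3],[-0.055,0.02,0.7],[-0.055,0.02,1],[-0.055,0.02,1]], "yaw": [0,0,0,0], "claw": [1,1,1,1]}}

```text
time: 12.2
position: [0.5019, -0.1695, 0.1663]
eef_rot: [-0.003, 0.754, 0.657, -0.002]
ft_force: [-0.6, 0.3, 0.8]
gripper_width: 1.003
gripper_force: 0.0
```

```bash
python3 -c "
from h import *
go([.5037,-.17,.098],1.438)"
```

```text
t 12.2 pos [ 0.5019 -0.1695  0.1663] ang 1.435 tilt [-0.006  0.001] off [-0.002  0.015  0.455] yaw -0.001 F [-0.6  0.3  0.8] q7 0.01
```

Request:
{"name": "apply_moves", "arguments": {"offset": [[0,0.008,0.25],[0,0.008,0.45],[0,0.008,0.455],[0,0.008,0.455]], "yaw": [0,0,0,0], "claw": [1,1,1,0]}}

```text
time: 12.7
position: [0.5062, -0.1705, 0.1024]
eef_rot: [0.001, 0.753, 0.658, 0.001]
ft_force: [-0.4, 0.4, 0.2]
gripper_width: 0.819
gripper_force: 0.0
```

Request:
{"name": "apply_moves", "arguments": {"offset": [[0,0,0],[0,0,0],[0,0,0],[0,0,0],[0,0,0]], "yaw": [0,0,0,0,0], "claw": [-0.2,-0.4,-1,-1,-1]}}

```text
time: 13.32
position: [0.5054, -0.1704, 0.1013]
eef_rot: [0.001, 0.753, 0.658, 0.0]
ft_force: [-1.8, 1.2, 8.8]
gripper_width: 0.267
gripper_force: 59.3
```

```bash
python3 -c "
from h import *
go([.5037,-.17,.098],1.438)"
```

```text
t 13.32 pos [ 0.5054 -0.1704  0.1013] ang 1.436 tilt [ 0.001 -0.   ] off [ 0.001 -0.011  0.022] yaw -0.0005 F [-1.8  1.2  8.8] q7 -0.01
```

Request:
{"name": "apply_moves", "arguments": {"offset": [[0,0,-0.04],[0,0,-0.1],[0,0,-0.17],[0,0,-0.25],[0,0,-0.33]], "yaw": [0,0,0,0,0], "claw": [-1,-1,-1,-1,-1]}}

```text
time: 13.95
position: [0.505, -0.1703, 0.1508]
eef_rot: [0.0, 0.753, 0.658, 0.0]
ft_force: [-0.9, 0.2, -2.5]
gripper_width: 0.269
gripper_force: 58.9
```

```bash
python3 -c "
from h import *
go([.468,.218,.30],-.03); print(bot.sense()['wrist_torque'])
for c in [(157,184),(218,187),(213,278),(149,275)]: print(world('top0',*c,.03))"
```

```text
t 13.95 pos [ 0.505  -0.1703  0.1508] ang 1.436 tilt [ 0. -0.] off [ 2.532 -0.591 -0.995] yaw 0.4668 F [-0.9  0.2 -2.5] q7 0.0
[-0.01423768 -0.00732158  0.00484547]
[0.60218711 0.29849084 0.03      ]
[0.59158608 0.12256894 0.03      ]
[0.33392098 0.13670951 0.03      ]
[0.34398023 0.3172294  0.03      ]
```

Request:
{"name": "apply_moves", "arguments": {"offset": [[0,0,-0.25],[0,0,-0.6],[0.2,-0.05,-0.9],[0.5,-0.1,-0.95],[0.8,-0.18,-0.95]], "yaw": [0,0,0,0,0], "claw": [-1,-1,-1,-1,-1]}}

```text
time: 14.58
position: [0.4945, -0.0465, 0.2941]
eef_rot: [0.001, 0.753, 0.658, 0.001]
ft_force: [0.4, -0.4, -3.0]
gripper_width: 0.267
gripper_force: 59.4
```

Request:
{"name": "apply_moves", "arguments": {"offset": [[0.25,-0.06,0],[0.5,-0.12,0],[0.75,-0.17,0],[1,-0.22,0]], "yaw": [0,0,0,0], "claw": [-1,-1,-1,-1]}}

```text
time: 15.08
position: [0.4812, 0.1065, 0.2931]
eef_rot: [0.0, 0.753, 0.658, 0.0]
ft_force: [1.8, 0.0, -2.2]
gripper_width: 0.269
gripper_force: 59.4
```

Request:
{"name": "apply_moves", "arguments": {"offset": [[0.2,-0.05,0],[0.4,-0.1,0],[0.6,-0.15,0],[0.7,-0.18,0],[0.7,-0.18,0]], "yaw": [-0.04,-0.09,-0.14,-0.19,-0.24], "claw": [-1,-1,-1,-1,-1]}}

```text
time: 15.7
position: [0.4683, 0.2146, 0.2929]
eef_rot: [-0.0, 0.454, 0.891, 0.0]
ft_force: [0.1, 0.1, -2.0]
gripper_width: 0.27
gripper_force: 59.1
```

Request:
{"name": "apply_moves", "arguments": {"offset": [[0,0,0],[0,0,0],[0,0,0],[0,0,0],[0,0,0]], "yaw": [-0.05,-0.1,-0.15,-0.2,-0.25], "claw": [-1,-1,-1,-1,-1]}}

```text
time: 16.32
position: [0.4688, 0.2128, 0.2929]
eef_rot: [0.0, 0.08, 0.997, -0.0]
ft_force: [-0.1, 0.0, -1.3]
gripper_width: 0.275
gripper_force: 59.1
```

```bash
python3 -c "
from h import *
go([.468,.218,.15],3.08); print(bot.sense()['wrist_torque'])
snap('wrist','w3')
im=cv2.imread('pics/w3.png');cv2.imwrite('pics/w3b.png',cv2.resize(im,(800,600),interpolation=cv2.INTER_CUBIC))"
```

```text
t 16.32 pos [0.4688 0.2128 0.2929] ang 2.981 tilt [ 0. -0.] off [0.011 0.034 0.953] yaw -0.0316 F [-0.1  0.  -1.3] q7 0.65
[-1.95385034e-02 -2.04657436e-02  7.30681883e-05]
```

View pics/w3b.png

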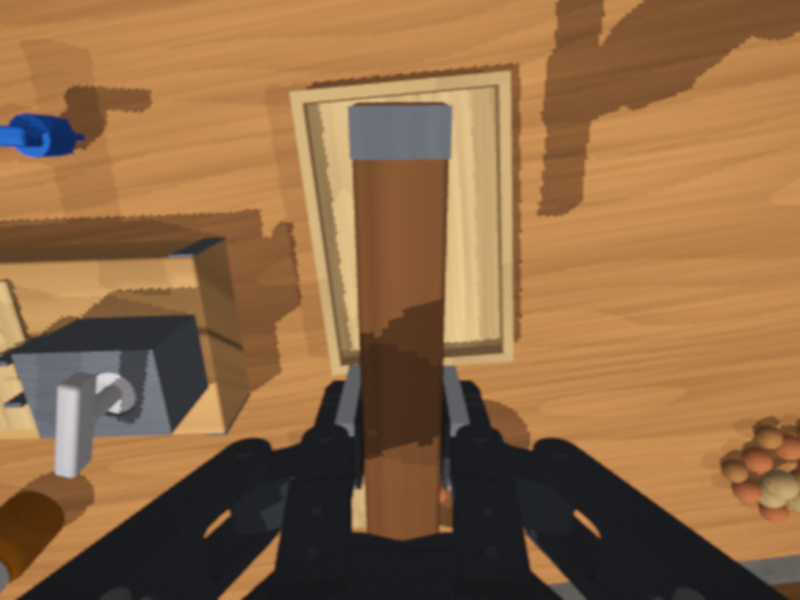

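Bar held level; tray rim corners at (291,93), (516,67), (513,358), (335,371).

```bash
python3 -c "
from h import *
L=np.array([world('w3',u*.64,v*.64,.03) for u,v in [(291,93),(516,67),(513,358),(335,371)]]);print(L,L.mean(0)); m=L.mean(0)
for a,b in((3,0),(2,1)): print(np.arctan2(*(L[b]-L[a])[[1,0]]))
go([.468,.218,.07],3.08); go([m[0],m[1],.07],3.08)"
```

```text
[[0.33435621 0.14306566 0.03      ]
 [0.3446557  0.32607341 0.03      ]
 [0.60303047 0.30228347 0.03      ]
 [0.58886539 0.12606118 0.03      ]] [0.46772694 0.22437093 0.03      ]
3.0748789946999926
3.049776239898357
 t 16.38 pos [0.4689 0.2127 0.2928] ang 2.988 tilt [ 0.    -0.001] off [0.012 0.035 1.486] yaw -0.0292 F [ 0.5  0.1 -2.1] q7 0.66
 t 16.38 pos [0.4689 0.2127 0.2928] ang 2.988 tilt [ 0.    -0.001] off [0.02  0.076 1.485] yaw -0.0292 F [ 0.5  0.1 -2.1] q7 0.66
```

Request:
{"name": "apply_moves", "arguments": {"offset": [[0.015,0.055,0],[0.015,0.055,0.35],[0.015,0.055,0.7],[0.015,0.055,1],[0.015,0.055,1]], "yaw": [-0.026,-0.026,-0.026,-0.026,-0.026], "claw": [-1,-1,-1,-1,-1]}}

```text
time: 17.0
position: [0.4665, 0.2203, 0.1404]
eef_rot: [-0.002, 0.043, 0.999, -0.002]
ft_force: [0.1, 0.3, -2.1]
gripper_width: 0.27
gripper_force: 59.3
```

Request:
{"name": "apply_moves", "arguments": {"offset": [[0,0,0.2],[0,0,0.4],[0,0,0.6],[0,0,0.7],[0,0,0.7]], "yaw": [0,0,0,0,0], "claw": [-1,-1,-1,-1,-1]}}

```text
time: 17.62
position: [0.4686, 0.2218, 0.038]
eef_rot: [0.0, 0.042, 0.999, -0.0]
ft_force: [-0.6, -0.6, -1.4]
gripper_width: 0.268
gripper_force: 59.5
```

```bash
python3 -c "
from h import *
go([.468,.22,.015],3.07)"
```

```text
t 17.62 pos [0.4686 0.2218 0.038 ] ang 3.057 tilt [ 0.001 -0.   ] off [ 0.003 -0.012  0.153] yaw -0.0042 F [-0.6 -0.6 -1.4] q7 0.41
```

Request:
{"name": "apply_moves", "arguments": {"offset": [[0,0,0.05],[0,0,0.1],[0,0,0.125],[0,0,0.14],[0,0,0.14]], "yaw": [0,0,0,0,0], "claw": [-1,-1,-1,-1,-1]}}

```text
time: 18.25
position: [0.4681, 0.2215, 0.0162]
eef_rot: [-0.0, 0.042, 0.999, -0.0]
ft_force: [-0.5, -0.2, -2.5]
gripper_width: 0.274
gripper_force: 59.5
```

Request:
{"name": "apply_moves", "arguments": {"offset": [[0,0,0.01],[0,0,0.01]], "yaw": [0,0], "claw": [-1,-1]}}

```text
time: 18.5
position: [0.4683, 0.2217, 0.0154]
eef_rot: [0.0, 0.042, 0.999, 0.0]
ft_force: [-0.4, -1.1, 3.4]
gripper_width: 0.272
gripper_force: 60.2
```

Request:
{"name": "apply_moves", "arguments": {"offset": [[0,0,0],[0,0,0],[0,0,0],[0,0,0],[0,0,0]], "yaw": [0,0,0,0,0], "claw": [-0.2,0,0.3,0.5,0.5]}}

```text
time: 19.12
position: [0.4681, 0.2216, 0.0149]
eef_rot: [0.0, 0.042, 0.999, 0.0]
ft_force: [0.6, -0.2, -0.5]
gripper_width: 0.75
gripper_force: 0.0
```

Request:
{"name": "apply_moves", "arguments": {"offset": [[0,0,-0.1],[0,0,-0.4],[0,0,-0.7],[0,0,-1],[0,0,-1]], "yaw": [0,0,0,0,0], "claw": [0.5,0.5,0.5,0.5,0.5]}}

```text
time: 19.75
position: [0.4695, 0.2227, 0.1689]
eef_rot: [0.003, 0.042, 0.999, 0.002]
ft_force: [0.8, 0.2, -0.5]
gripper_width: 0.75
gripper_force: 0.0
```

Request:
{"name": "apply_moves", "arguments": {"offset": [[0,0,-0.3],[0,0,-0.6],[0,0,-0.9],[0,0,-0.9]], "yaw": [0,0,0,0], "claw": [0.5,0.5,0.5,0.5]}}

```text
time: 20.25
position: [0.4689, 0.2225, 0.3027]
eef_rot: [0.002, 0.042, 0.999, 0.001]
ft_force: [-0.2, 0.1, -0.5]
gripper_width: 0.753
gripper_force: 0.0
```

```bash
python3 -c "
from h import *
snap('side','s4')
im=cv2.imread('pics/s4.png')[130:340,130:410];cv2.imwrite('pics/s4b.png',cv2.resize(im,(800,600),interpolation=cv2.INTER_CUBIC))"
```

```text
(no output)
```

View pics/s4b.png

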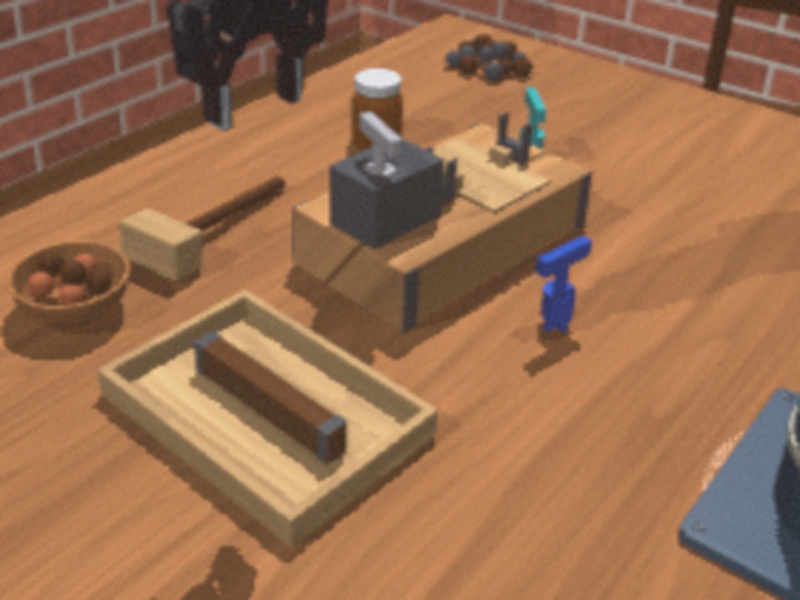

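The bar lies flat in the tray at (270,395). The key is still sunk and turned at (380,140), the bolt is drawn, and the mallet, bowl and jar are where they were.

```bash
python3 -c "
from plant import bot
print(bot.finish_job())"
```

```text
the job is handed in; nothing more can be done
None
```

The job is handed in: the key sank into the slot, I turned it clockwise to its stop and left it there with the bolt drawn, and the bar now lies flat in the tray with the mallet, bowl and jar untouched, after about 20 s.

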